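# Lock the wax pen's heat setting under its clip cover

## Robot

A 7-joint arm with a two-finger parallel gripper is mounted at the origin on the work surface. World frame = base frame: x ahead of the robot, y to its left, z up, the work surface at z = 0. Lengths are in mm, angles in rad, forces in N, time in s.
With the tool pointing down it reaches from about 400 to 750 mm from the base axis. Payload 19.5 kg.
Tool frame: the origin (TCP) lies at the very end of the fingers, on their centre line; the grasp point (between the pads) lies 19 mm behind it; z points along the fingers, y is the line along which they close (so a half turn about z gives the same grasp; the last joint's range is limited). The gripper opens to 85 mm and grips with 20 to 120 N. Pads are 22 mm wide; open, the fingers measure 114 mm over their backs; the gripper's body (76 mm by 85 mm) begins 54 mm behind the grasp point. The pads swing forward as they close: fully open they stand 13 mm farther back than shut.
Start: joints at [-1.271, 0.707, -0.028, 1.485, 0.022, 0.951, -0.075], TCP at [192.717, 541.715, 231.268] pointing down, gripper open.
Joint ranges: [-2.71, 2.71], [-0.32, 2.16], [-1.57, 1.52], [0, 2.45], [-1.46, 4.6], [0, 2.02], [-2.83, 2.83]. Speed limits (rad/s): [1.89, 1.89, 2.57, 2.57, 3.01, 3.01, 3.01].

## Interface

Orientations are given as a unit quaternion [w, x, y, z].
In Python, from cell import manip gives the robot as it stands.
- The arm moves only by the tool servo_tool, never from a script. Its argument "steps" is a list of rows, each an object with "slide": the shift along the tool's x, y, z in mm, a list of three; "roll": the turn about the tool's z in rad. A call has 1 to 8 rows; each row shifts and turns the commanded pose from where the row before left it, along the tool's axes as they then stand; what a row does not reach is not made up. A row lasts 1/8 s, in which the tool goes at most 62.5 mm and 10.7 degrees, less where a joint would pass 70% of its speed; a pose out of reach is approached as far as the arm can. A call with a gripper value outside its range is refused whole. "jaw" is the finger opening in mm, from 0 to 85.4, set as the call begins (left out, the last holds). The fingers move at their own pace and stop on an object; "grip_force" is the grip in N (left out, the last holds). Time passes only in rows, so rows that do not move let the fingers close. It gives the time, the measured TCP pose, the force, the opening and the grip force at its end, in the units of the state.
- manip.state(): the state, without advancing time (a new reading comes with each control period).
- manip.camera(name): name is "side" or "top"; returns the picture (400x640x3 uint8, blue, green, red); there is no depth.
- manip.get_calibration(name): a dict with "fx", "fy", "cx", "cy" (pixels), "world_from_camera" (4x4, takes a point from camera to world coordinates). Camera axes: x right, y up, looking along -z (the intrinsics and any distortion apply to the point x, -y, -z); pixel columns grow to the right and rows downward; lengths in mm; the calibration is good to about 2 mm. A picture is of the moment at which its call begins. get_calibration takes no time and is no camera call.
- manip.finish_job(): hands the job in; it is judged then, once.
Trained networks look in the newest picture that a camera, given by its name, has taken for a name from the list of things; names that differ only in an ending like _2 or _b are one class to them, and where a whole thing is asked for, a point or a joint stands for the part that bears it (a point fixed in the world has none). Each returns a list of dicts, best first, with "confidence" (0 to 1); they miss things now and then, are a little off and sometimes report something else, mostly with a low value. They report only what shows in the picture. A call takes as long as a camera call. They do not tell look-alikes from the thing itself.
- manip.find_in(camera, target): "point" ([column, row] in pixels, amid what is visible of it).
- manip.cut_out(camera, target): "pixels" (400x640 bool, what is visible of it) and "point" ([column, row] in pixels, amid what is visible of it).
The state is a dict: "t": time; "joint_positions": joint angles; "qd": joint speeds; "tau": joint torques, N m; "eef_pos": TCP position; "orientation": TCP orientation; "ft_force": force on the tool from outside, world axes, zero at the start; "ft_torque": the same for the moment, N m; "grip_width": finger opening in mm; "gripper_force": force on a finger pad.
Only numpy, scipy, OpenCV 4.12 (cv2) and the standard library are available. Lean on these libraries where they do the work, as an engineer would, in place of code of your own. Each camera call takes 0.05 s, during which the arm holds its last target. There are 200 camera calls.

## Task

On the wax-pen power unit, slide the heat slider along its track until it stands level with the little steel pointer clip. Then fetch the rectangular grey cover by its rib, set it over the unit's raised panel and slider, and press it down until it snaps fully home on its rubber gasket; finish while still holding a firm steady downward push on the cover, without letting up. Leave the slider at its setting and do not shove the other things on the bench around.

Things in the scene. Friction and masses are not known exactly. Their poses are not given: they have to be found in the camera images.
- seat (a point): Centre of the top face of the power unit's gasket, 47 mm above the bench, in the middle of the raised panel: an aluminium block 62 x 122 mm (x, y) with rounded upper edges that stands 20 mm up through the gasket and carries the slider. z is up; y runs along the panel's long side and the slider's track. All of the unit is fixed to the bench.
- unit: The wax-pen power unit: a grey metal box on rubber feet, 130 x 210 x 45 mm (x, y, z), with the gasket, panel and slider on top. Origin at the centre of its underside on the bench, same axes as the seat point. Half-way along each long side of the panel a sprung steel latch, wedge-shaped above and below, stands out 5 mm with its tip 7.5 mm above the gasket.
- cover_rib (a point): Centre of the grip rib on top of the loose cover. The rib is 16 mm thick (x), 64 mm long (y), 24 mm high, and stands on the middle of the cover's flat roof. This point is 59 mm above the cover's lower edge and 12 mm below the rib's top; y runs along the cover's length. When the cover is fully home this point is 59 mm straight above the seat point, y axes parallel either way.
- cover: The loose clip cover, a grey rectangular plastic cap, open below, standing upright on the bench: 72 x 132 mm (x, y), 3 mm walls, roof top 47 mm up, 71 mm with the rib, about 0.12 kg. Origin at the centre of its lower edge. It fits over the panel either way round with 2 mm play on each side and clears slider and pointer.
- gasket: Black rubber gasket, 78 x 138 x 2 mm, that the cover's lower edge rests on when home; origin 2 mm below the seat point. The cover meets the latches about 11 mm before home; it takes about 9 to 13 N to push past them, then the resistance drops suddenly and reverses (10 N) as they spring into slots in its walls and draw it down. Then press on, some 10 N, onto the gasket.
- heat_top (a point): The heat slider: a black grip, 20 mm (across the track, x) by 14 mm (along the track, y) and 20 mm high, which runs just above the panel's top face along the panel's middle line. This point is the centre of its top face, 20.5 mm above the panel's top face; same axes as the unit. It moves along the unit's y only, needs a push of about 2 N and stays where it is left.
- heat (a joint): Position of the heat slider along its track, m: 0 at the -y end (30 mm from the panel's centre), growing towards the unit's +y, up to 0.060 at the other end.
- pointer_tip (a point): Tip of the small steel pointer clip (11 x 10 mm, 4 mm high) that is fixed on top of the panel, beside the track on its +x side, 19 mm from the track's middle line, and points at the track; its y is the wanted setting. Same axes as the unit. The slider is right when its centre is level with this tip along y.
- marker: Bystander: white marker pen with black cap, 115 x 15 x 16 mm, lying; origin under its middle.
- round_cap: Bystander: round grey cap, 48 mm across, 28 mm high with its stem; not the cover that is wanted. Origin under its middle.
- pen_handle: Bystander: yellow tool handle, 150 (185 with its clear tip) x 19 x 19 mm, lying; origin under its middle.
- tweezers: Bystander: steel tweezers, 136 mm long, lying flat.
- pliers: Bystander: green-handled pliers, 150 x 50 x 11 mm, lying flat.
- bead_jar: Bystander: amber glass jar, 60 mm across, 75 mm high; origin under its middle.
Things that resemble listed ones, but are neither listed nor needed, are in the scene too. Leave any green or turquoise look-alike of the cover alone.

How it is judged:
By the outcome, as a careful person would: the job done as asked, in the order asked, and still so for the second after the job is handed in, while the arm keeps its last pose, push and grip.
It also fails if it takes over 54 s, if anything falls off the work surface, if the arm or the gripper's body presses on something with over 40 N, if the wrist force passes 120 N, or if a joint passes its speed limit or range.

## Working session

There is one attempt and no reset: what is moved stays moved. The work goes in short steps, Python scripts to look and compute and a tool call to move; the robot and the scene stay as the last step left them, time stands still between calls to the robot, and variables do not carry over. Pictures are saved under pics/ and viewed, at most 10 in all, crops included, and the job is handed in when it is done.

Besides the shell and the picture viewer there is one more tool, called after ">>>" as name(argument=value, ...), one argument or row to a line, values as JSON. servo_tool: Moves the arm, as the interface text tells. Its arguments: {"type":"object","properties":{"steps":{"type":"array","items":{"type":"object","properties":{"slide":{"type":"array","items":{"type":"number"}},"roll":{"type":"number"}}}},"jaw":{"type":"number"},"grip_force":{"type":"number"}},"required":["steps"]}

```bash
mkdir -p pics; cat > h.py <<'E'
from cell import manip
import numpy as np, cv2
from scipy.spatial.transform import Rotation as R
def cal(n):
    c=manip.get_calibration(n); return c,np.array(c["world_from_camera"])
def ray(n,p):
    c,T=cal(n); d=np.array([(p[0]-c["cx"])/c["fx"],-(p[1]-c["cy"])/c["fy"],-1.])
    return T[:3,3],T[:3,:3]@d
def at(n,p,z):
    o,d=ray(n,p); return o+d*(z-o[2])/d[2]
def proj(n,P):
    c,T=cal(n); q=T[:3,:3].T@(np.array(P,float)-T[:3,3]); return np.array([c["cx"]+c["fx"]*q[0]/-q[2],c["cy"]+c["fy"]*q[1]/q[2]])
def tri(a,b):
    o1,d1=ray("top",a);o2,d2=ray("side",b); d1=d1/np.linalg.norm(d1);d2=d2/np.linalg.norm(d2)
    A=sum(np.eye(3)-np.outer(d,d) for d in(d1,d2)); B=sum((np.eye(3)-np.outer(d,d))@o for o,d in((o1,d1),(o2,d2)))
    return np.linalg.solve(A,B)
E
python3 - <<'E'
from h import *
np.set_printoptions(precision=3,suppress=True)
for n in("top","side"):
    cv2.imwrite(f"pics/{n}0.png",manip.camera(n)); c,T=cal(n); print({k:v for k,v in c.items() if k!="world_from_camera"});print(T)
    for t in("cover_rib","cover","unit","heat_top","pointer_tip","gasket"):
        print(n,t,[(np.round(d["point"],1).tolist(),round(d["confidence"],2)) for d in manip.find_in(n,t)][:4])
s=manip.state();print(s["t"],s["eef_pos"],s["orientation"],s["ft_force"])
E
```

```text
{'fx': 497.8396619805749, 'fy': 497.8396619805749, 'cx': 314.0076599742501, 'cy': 192.26280823607078}
[[  -0.016    0.99    -0.14   361.084]
 [  -1.      -0.018   -0.009  -11.012]
 [  -0.012    0.139    0.99  1497.355]
 [   0.       0.       0.       1.   ]]
top cover_rib [([238.2, 207.5], 0.93), ([232.0, 262.4], 0.93), ([365.3, 266.8], 0.92), ([188.7, 168.4], 0.85)]
top cover [([230.1, 263.1], 0.94), ([369.1, 266.3], 0.94), ([191.2, 166.4], 0.67), ([233.9, 210.8], 0.58)]
top unit [([394.9, 187.4], 0.77)]
top heat_top [([316.5, 229.6], 0.56)]
top pointer_tip []
top gasket [([374.8, 196.4], 0.75)]
{'fx': 396.6557222531087, 'fy': 396.6557222531087, 'cx': 314.975110236063, 'cy': 197.04246403700873}
[[ -0.998   0.053  -0.044 474.057]
 [ -0.068  -0.675   0.735 908.574]
 [  0.01    0.736   0.677 954.427]
 [  0.      0.      0.      1.   ]]
side cover_rib [([366.8, 288.4], 0.88), ([365.7, 193.7], 0.82), ([312.4, 280.2], 0.8), ([257.3, 319.0], 0.77)]
side cover [([258.0, 319.5], 0.91), ([366.1, 194.1], 0.8), ([369.8, 285.0], 0.77), ([313.0, 278.4], 0.66)]
side unit [([303.0, 176.3], 0.67), ([313.4, 281.6], 0.5)]
side heat_top []
side pointer_tip []
side gasket []
0.7 [192.703 541.719 231.261] [-0.     0.17   0.985 -0.   ] [ 1.425  0.658 -0.265]
```

View pics/top0.png

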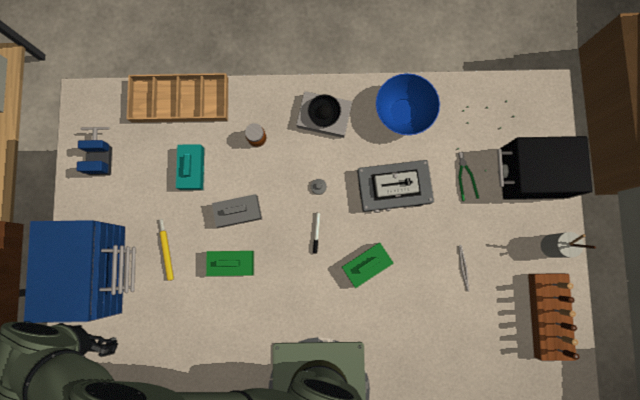

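View pics/side0.png

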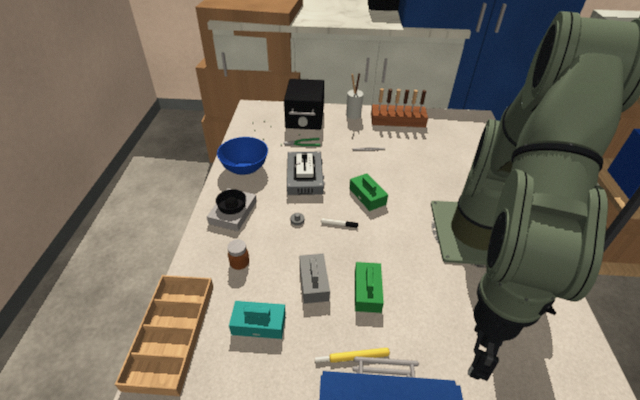

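The top view shows the grey cover at (233,210), the unit at (395,187), and green and teal look-alikes at (230,263), (368,266) and (190,166). The side view shows the cover at (314,278) and the unit at (304,172). I'll zoom in on the unit and cover.

```bash
python3 - <<'E'
from h import *
np.set_printoptions(precision=1,suppress=True)
a=cv2.imread("pics/top0.png");b=cv2.imread("pics/side0.png")
A=cv2.resize(a[155:215,350:440],None,fx=8,fy=8,interpolation=cv2.INTER_CUBIC)[:, :720]
cv2.imwrite("pics/c1.png",A)
B=cv2.resize(b[145:200,280:330],None,fx=10,fy=10,interpolation=cv2.INTER_CUBIC)
cv2.imwrite("pics/c2.png",B)
# poses by masks
for n,t,ok in (("top","cover",(233,210)),("top","unit",(395,187)),("top","cover_rib",(236,208)),("side","cover",(313,278)),("top","gasket",(395,185)),("top","heat_top",(400,183)),("side","heat_top",(305,160))):
    if t in("cover","unit","cover_rib","gasket","heat_top") : 
        manip.camera(n) if 0 else None
        for d in manip.cut_out(n,t):
            if np.hypot(*(np.array(d["point"])-ok))<15:
                m=d["pixels"].astype(np.uint8); cs=max(cv2.findContours(m,0,2)[0],key=cv2.contourArea)
                print(n,t,d["point"],d["confidence"],m.sum(),cv2.minAreaRect(cs)); 
                np.save(f"m_{n}_{t}.npy",m); break
for p,z in(((236,208),59),((395,185),67)): print(at("top",p,z))
print(tri((236,208.5),(313,274)), tri((396,185),(304,166)))
E
```

```text
top cover [233.7, 210.7] 0.58 1240 ((236.63462829589844, 211.17306518554688), (26.47567367553711, 47.46009826660156), 78.69007110595703)
top unit [396.9, 186.4] 0.92 3189 ((395.2384948730469, 185.90771484375), (45.52074432373047, 72.93242645263672), 82.87498474121094)
top cover_rib [237.6, 209.0] 0.76 1199 ((237.12164306640625, 210.729736328125), (27.12583351135254, 46.36051559448242), 80.53767395019531)
side cover [315.1, 275.4] 0.78 1272 ((313.52313232421875, 278.18463134765625), (48.37354278564453, 27.03957176208496), 82.87498474121094)
top heat_top [411.9, 181.1] 0.53 26 ((408.0, 181.5), (5.0, 4.0), 90.0)
[521.6 230.3  59. ]
[ 579.7 -232.9   67. ]
[519.6 233.9  38.1] [ 583.4 -238.7   49.1]
```

View pics/c1.png

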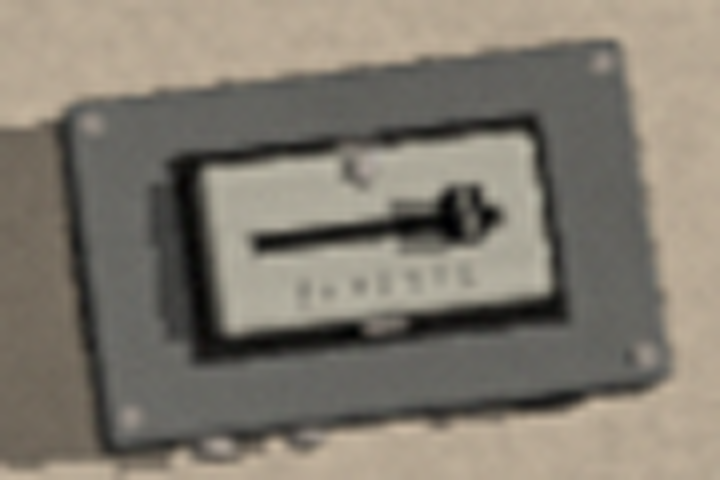

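View pics/c2.png

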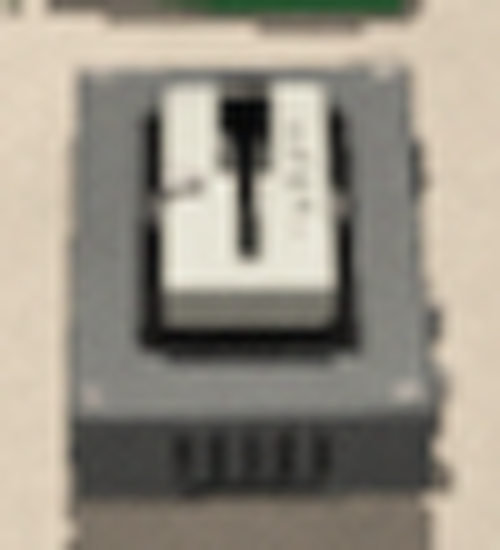

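The top crop shows the pointer clip on the up-image (+x) side at crop (358,170) and the slider at (468,213), near the -y end. The side crop agrees, with the pointer at (185,185) and the slider at (245,120). Next I'll fit the poses.

```bash
cat >> h.py <<'E'
from scipy.optimize import least_squares
def fit(obs,x0,s0=None):
    # obs: (cam,pix,local xyz) ; params x,y,yaw
    def w(p,l): c,s=np.cos(p[2]),np.sin(p[2]); return [p[0]+c*l[0]-s*l[1],p[1]+s*l[0]+c*l[1],l[2]]
    f=lambda p:np.concatenate([proj(n,w(p,l))-q for n,q,l in obs])
    r=least_squares(f,x0,x_scale=[1,1,.01]); return r.x,r.fun
def plan(P,yaw,s=None):
    """slide (start tool frame) and roll to reach world P with tool y axis at world yaw (mod pi)"""
    s=s or manip.state(); q=s["orientation"]; M=R.from_quat([q[1],q[2],q[3],q[0]]).as_matrix()
    d=M.T@(np.array(P)-s["eef_pos"]); ty=np.arctan2(M[1,1],M[0,1])
    dy=(yaw-ty+np.pi/2)%np.pi-np.pi/2
    return "t %.2f slide %s roll %.3f q7 %.2f"%(s["t"],np.round(d,1),-dy,s["joint_positions"][6]), np.round(ty,3), np.round(M[:,0],3)
E
python3 - <<'E'
from h import *
np.set_printoptions(precision=2,suppress=True)
T=lambda c:((c[0]+.5)/8-.5+350,(c[1]+.5)/8-.5+155)
S=lambda c:((c[0]+.5)/10-.5+280,(c[1]+.5)/10-.5+145)
sg=[(1,1),(1,-1),(-1,-1),(-1,1)]
top=[("top",T(c),(65*a,105*b,45)) for c,(a,b) in zip([(63,103),(622,40),(672,380),(110,452)],sg)]
top+=[("top",T(c),(39*a,69*b,47)) for c,(a,b) in zip([(176,157),(540,114),(572,320),(196,360)],sg)]
# side: +y = near(bottom), +x = left
side=[("side",S(c),(65*a,105*b,45)) for c,(a,b) in zip([(74,415),(78,68),(411,68),(438,412)],sg)]
for o in(top,side,top+side):
    x,f=fit(o,[580,-235,.1]); print(x,"\n",f.reshape(-1,2).T)
c,s=np.cos(x[2]),np.sin(x[2]); loc=lambda P:np.array([c*(P[0]-x[0])+s*(P[1]-x[1]),-s*(P[0]-x[0])+c*(P[1]-x[1])])
print("pointer top",loc(at("top",T((358,172)),70)),"tip",loc(at("top",T((362,185)),70)),"side",loc(at("side",S((188,185)),70)),"tip",loc(at("side",S((203,184)),70)))
print("slider top",loc(at("top",T((465,213)),87.5)),"side",loc(at("side",S((245,105)),87.5)))
# cover rough
print("cover", at("top",(236.6,211.2),30))
E
```

```text
[ 584.2  -238.18    0.1 ] 
 [[-0.01  0.41  0.69 -0.22 -0.86  0.01 -0.15  0.13]
 [-0.24 -0.56  0.17 -0.51  0.07  0.04  0.27  0.73]]
[ 581.86 -234.7     0.11] 
 [[-0.5  -0.05  0.19  0.38]
 [ 0.62 -0.36 -0.83  0.29]]
[ 583.65 -237.81    0.1 ] 
 [[-0.17  0.23  0.61 -0.29 -1.   -0.14 -0.25  0.04 -1.03 -0.3  -0.11 -0.2 ]
 [ 0.02 -0.43  0.28 -0.25  0.3   0.18  0.41  0.96 -0.04 -0.9  -1.28 -0.27]]
pointer top [22.41  4.08] tip [17.5   3.31] side [21.    7.77] tip [15.55  7.29]
slider top [  0.4  -28.79] side [ -0.15 -16.67]
cover [515.22 233.31  30.  ]
```

```bash
python3 - <<'E'
from h import *
print(plan([540,100,231],.105+np.pi/2)); print(plan([586.7,-266.7,150],.105+np.pi/2))
E
```

```text
('t 1.05 slide [-4.752e+02 -2.997e+02  3.000e-01] roll -0.447 q7 -0.08', np.float64(1.229), array([-0.942,  0.335, -0.   ]))
('t 1.05 slide [-642.2 -629.5   81.4] roll -0.447 q7 -0.08', np.float64(1.229), array([-0.942,  0.335, -0.   ]))
```

>>> servo_tool(
  steps=[
    {"slide": [-50, -32, 0]},
    {"slide": [-50, -32, 0]},
    {"slide": [-50, -32, 0]},
    {"slide": [-50, -32, 0]},
    {"slide": [-50, -32, 0]},
    {"slide": [-50, -32, 0]},
    {"slide": [-50, -32, 0]},
    {"slide": [-50, -32, 0]},
  ],
  jaw=40,
)

```text
invalid input
```

>>> servo_tool(
  steps=[
    {"slide": [-30, -48, 0]},
    {"slide": [-30, -48, 0]},
    {"slide": [-30, -48, 0]},
    {"slide": [-30, -48, 0]},
    {"roll": -0.15},
    {"roll": -0.15},
    {"roll": -0.147},
  ],
)

```text
invalid input
```

```bash
python3 - <<'E'
from h import *
print(manip.state()["eef_pos"],plan([586.7,-266.7,130],.105+np.pi/2))
E
```

```text
[192.73155745 541.7013154  231.2601375 ] ('t 1.05 slide [-642.2 -629.5  101.4] roll -0.447 q7 -0.08', np.float64(1.229), array([-0.942,  0.335, -0.   ]))
```

>>> servo_tool(
  steps=[
    {"slide": [-50, -32, 0], "roll": 0},
    {"slide": [-50, -32, 0], "roll": 0},
    {"slide": [-50, -32, 0], "roll": 0},
    {"slide": [-50, -32, 0], "roll": 0},
    {"slide": [-50, -32, 0], "roll": 0},
    {"slide": [-50, -32, 0], "roll": 0},
    {"slide": [-50, -32, 0], "roll": 0},
    {"slide": [-50, -32, 0], "roll": 0},
  ],
  jaw=40,
  grip_force=20,
)

```text
t: 2.05
eef_pos: [484.8, 164.8, 231.4]
orientation: [0.0, 0.17, 0.985, 0.0]
ft_force: [-1.0, 0.6, -0.2]
grip_width: 40.3
gripper_force: 0.0
```

>>> servo_tool(
  steps=[
    {"slide": [-30, -46.5, 12], "roll": 0},
    {"slide": [-30, -46.5, 12], "roll": 0},
    {"slide": [-30, -46.5, 12], "roll": 0},
    {"slide": [-30, -46.5, 12], "roll": 0},
    {"slide": [-30, -46.5, 12], "roll": 0},
    {"slide": [-30, -46.5, 12], "roll": 0},
    {"slide": [-30, -46.5, 12], "roll": 0},
    {"slide": [-30, -46.5, 12], "roll": 0},
  ],
)

```text
t: 3.05
eef_pos: [585.4, -266.4, 135.0]
orientation: [0.0, 0.17, 0.985, 0.0]
ft_force: [1.3, 0.7, 0.7]
grip_width: 40.0
gripper_force: 0.0
```

>>> servo_tool(
  steps=[
    {"slide": [0, 0, 0], "roll": -0.15},
    {"slide": [0, 0, 0], "roll": -0.15},
    {"slide": [0, 0, 0], "roll": -0.147},
    {"slide": [0, 0, 0], "roll": 0},
  ],
)

```text
t: 3.55
eef_pos: [585.1, -264.7, 135.2]
orientation: [-0.0, -0.052, 0.999, 0.0]
ft_force: [-0.0, 0.2, 0.5]
grip_width: 39.9
gripper_force: 0.0
```

```bash
python3 - <<'E'
from h import *
print(manip.state()["eef_pos"],plan([586.7,-266.7,76],.105+np.pi/2))
a=manip.camera("top");b=manip.camera("side");e=manip.state()["eef_pos"]
print(proj("top",e),proj("side",e))
p=proj("side",e).astype(int);x,y=p-[35,35]
cv2.imwrite("pics/c3.png",cv2.resize(b[y:y+60,x:x+70],None,fx=10,fy=10,interpolation=cv2.INTER_CUBIC)[:600]);print(x,y)
E
```

```text
[ 585.0973788  -264.65290876  135.24726973] ('t 3.55 slide [-1.4 -2.2 59.2] roll -0.001 q7 1.81', np.float64(1.675), array([-0.995, -0.104, -0.   ]))
[410.04905076 179.06036853] [304.19184754 142.59431259]
269 107
```

View pics/c3.png

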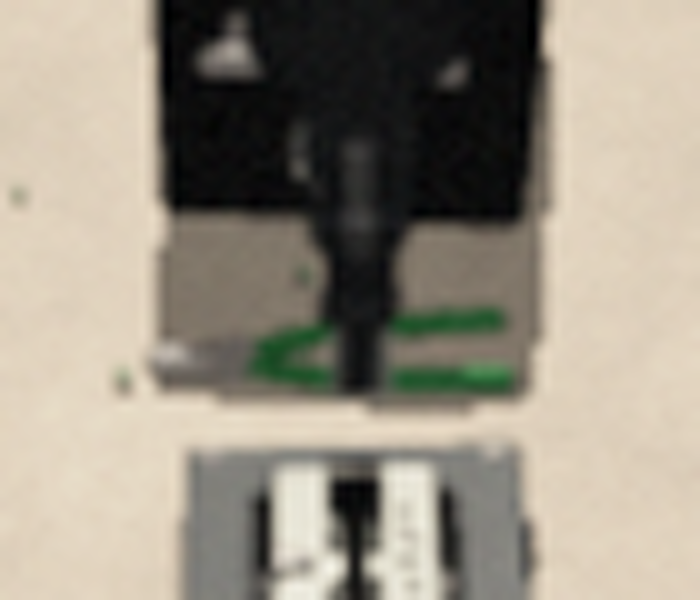

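The side crop shows the open gripper centred over the track line, with its tip at crop (360,390) just above the slider region. I'll descend and close.

>>> servo_tool(
  steps=[
    {"slide": [-1, -2, 20], "roll": 0},
    {"slide": [0, 0, 20], "roll": 0},
    {"slide": [0, 0, 19], "roll": 0},
    {"slide": [0, 0, 0], "roll": 0},
  ],
)

```text
t: 4.15
eef_pos: [585.7, -266.0, 74.6]
orientation: [-0.001, -0.052, 0.999, 0.0]
ft_force: [-0.2, 0.2, 0.5]
grip_width: 39.8
gripper_force: 0.0
```

>>> servo_tool(
  steps=[
    {"slide": [0, 0, 0], "roll": 0},
    {"slide": [0, 0, 0], "roll": 0},
    {"slide": [0, 0, 0], "roll": 0},
    {"slide": [0, 0, 0], "roll": 0},
    {"slide": [0, 0, 0], "roll": 0},
  ],
  jaw=8,
)

```text
t: 4.78
eef_pos: [586.7, -266.0, 77.1]
orientation: [0.0, -0.053, 0.999, 0.0]
ft_force: [-2.8, 5.4, 6.9]
grip_width: 13.3
gripper_force: 23.7
```

>>> servo_tool(
  steps=[
    {"slide": [0, 8, -1], "roll": 0},
    {"slide": [0, 8, 0], "roll": 0},
    {"slide": [0, 8, 0], "roll": 0},
    {"slide": [0, 8, 0], "roll": 0},
    {"slide": [0, 0, 0], "roll": 0},
  ],
)

```text
t: 5.4
eef_pos: [583.2, -233.6, 77.2]
orientation: [0.0, -0.053, 0.999, 0.0]
ft_force: [5.5, 3.1, -10.6]
grip_width: 13.6
gripper_force: 21.9
```

>>> servo_tool(
  steps=[
    {"slide": [0, 0, 0], "roll": 0},
    {"slide": [0, 0, 0], "roll": 0},
  ],
  jaw=30,
)

```text
t: 5.65
eef_pos: [583.0, -235.0, 77.6]
orientation: [0.0, -0.052, 0.999, -0.0]
ft_force: [-0.3, -0.5, -0.2]
grip_width: 30.0
gripper_force: 0.0
```

>>> servo_tool(
  steps=[
    {"slide": [0, 0, -30], "roll": 0},
    {"slide": [0, 0, -50], "roll": 0},
    {"slide": [0, 50, -40], "roll": 0},
    {"slide": [0, 60, 0], "roll": 0},
    {"slide": [0, 60, 0], "roll": 0},
    {"slide": [0, 60, 0], "roll": 0},
  ],
)

```text
t: 6.4
eef_pos: [558.7, -5.6, 196.8]
orientation: [0.0, -0.052, 0.999, -0.0]
ft_force: [0.8, 0.8, 0.2]
grip_width: 29.9
gripper_force: 0.0
```

```bash
python3 - <<'E'
from h import *
a=manip.camera("top")
for t in("heat_top","pointer_tip"): print(t,[(d["point"],d["confidence"]) for d in manip.find_in("top",t)])
cv2.imwrite("pics/c4.png",cv2.resize(a[165:207,365:425],None,fx=13,fy=13,interpolation=cv2.INTER_CUBIC))
E
```

```text
heat_top [([400.0, 183.7], 0.4)]
pointer_tip [([166.2, 254.4], 0.3)]
```

View pics/c4.png

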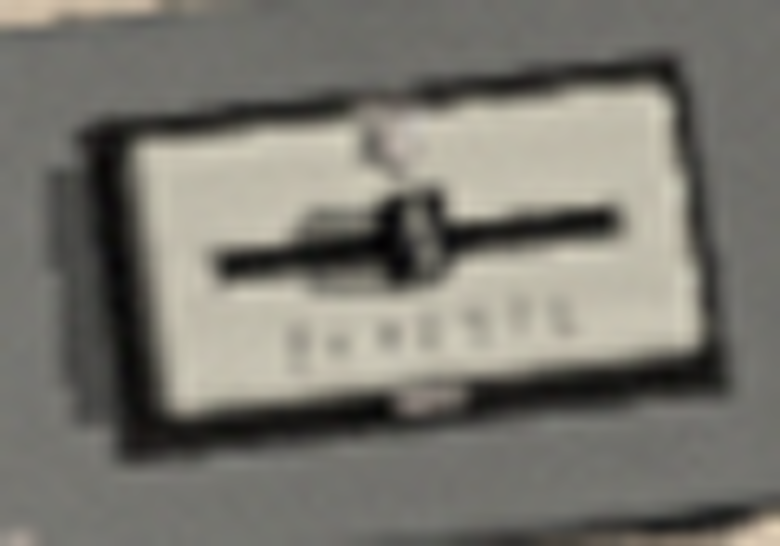

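The slider is now near the pointer: clip tip at about crop (396,162), slider centre at about (415,240). I'll measure the residual offset numerically.

```bash
python3 - <<'E'
from h import *
np.set_printoptions(linewidth=200)
a=manip.camera("top").astype(int)
g=a.sum(2)//3
print("cols",list(range(390,402)))
for r in range(172,190): print(r,g[r,389:404],(a[r,389:402,2]-a[r,389:402,1]))
X=np.array([584.2,-238.18,.10]);c,s=np.cos(.1),np.sin(.1)
w=lambda l:[X[0]+c*l[0]-s*l[1],X[1]+s*l[0]+c*l[1],l[2]]
for y in(0,5): print(y,"tip",proj("top",w((19,y,71))),"base",proj("top",w((29,y,71))),"slid top",proj("top",w((0,y,87.5))),"pedge",proj("top",w((31,y,62))),proj("top",w((-31,y,62))))
print("slot/panel ends",[proj("top",w((0,y,67))) for y in(-61,-30,30,61)])
E
```

```text
cols [390, 391, 392, 393, 394, 395, 396, 397, 398, 399, 400, 401]
172 [70 58 58 73 82 79 78 72 59 44 58 80 93 90 90] [ 1  0 -1  3  4  4  5  4  1  1  1  4  4]
173 [ 37  46  63  99 125 124 118 128 126 119 132 160 176 174 171] [0 1 2 4 6 7 7 5 4 5 3 3 4]
174 [112 127 140 140 134 145 165 179 189 188 191 191 189 189 188] [2 4 4 3 4 9 9 6 5 6 4 4 6]
175 [188 193 191 161 113 137 175 180 186 188 188 184 185 183 185] [ 4  5  4  2  4  7 10  6  5  5  5  5  5]
176 [190 189 190 155 107 130 172 173 176 184 184 183 184 182 184] [ 5  6  6  4  2  8 10  9  7  3  5  3  4]
177 [184 183 184 164 131 125 141 165 178 184 184 183 184 184 184] [4 5 3 5 4 5 8 6 5 4 5 4 6]
178 [181 182 185 186 186 162 141 165 177 175 182 184 184 185 185] [4 4 4 4 3 5 3 4 3 2 5 6 5]
179 [185 188 188 190 189 174 145 134 120 112 161 188 187 187 187] [5 6 5 4 4 6 3 1 3 3 4 6 5]
180 [175 174 177 177 157 100  48  76  72  48 141 191 192 190 185] [4 5 3 3 3 3 3 4 2 1 4 7 5]
181 [119 119 120 122  94  32  20  94  96  51 126 172 172 170 153] [ 3  2  4  2  2  1 -1  2  3  0  2  5  5]
182 [103 105 107 105  80  22  26  92 107  59  49  57  48 
[... 515 characters left out ...]
 3 2 4 3 5 5 4]
188 [185 186 185 186 187 187 186 187 181 181 186 180 172 178 183] [4 3 6 3 5 5 4 3 3 3 4 4 5]
189 [183 185 186 187 187 177 179 185 167 166 184 171 153 167 186] [5 5 5 4 3 4 4 6 5 4 5 4 2]
0 tip [396.05591339 176.80037411] base [395.5772973  173.42829112] slid top [397.85158145 182.31850516] pedge [395.01855295 173.30338722] [397.97867622 194.18173642]
5 tip [394.34513786 177.00081715] base [393.86816822 173.62848606] slid top [396.1180329  182.52170996] pedge [393.32021449 173.50231517] [396.27020788 194.38219255]
slot/panel ends [array([417.60465127, 180.99811847]), array([407.0107685 , 182.24002203]), array([386.50046929, 184.64441088]), array([375.90037499, 185.88704261])]
```

```bash
cat > rf.py <<'E'
from h import *
a=np.mean([manip.camera("top") for _ in range(2)],0).mean(2)
X=[584.2,-238.18];c,s=np.cos(.1),np.sin(.1); K=20; C0,R0=388,172
def px(pts): return np.array([(proj("top",[X[0]+c*l[0]-s*l[1],X[1]+s*l[0]+c*l[1],l[2]])-[C0-.5,R0-.5])*K for l in pts])
def outline(y,t,h,z,sh,L,W,dx): return px([(x+dx,y+b+sh,z) for x,b in((19,0),(19+t,-W/2),(19+L,-W/2),(19+L,W/2),(19+t,W/2))])
def render(p,L,W):
    y,t,sh,gp,gs,gc,dx,bl=p
    im=np.full((8*K,12*K),gp,np.float32)
    A=outline(y,t,4,67,0,L,W,dx);B=outline(y,t,4,67,4*sh,L,W,dx);Ct=outline(y,t,4,71,0,L,W,dx)
    hull=lambda P:cv2.convexHull(P.astype(np.float32)).astype(np.int32)
    cv2.fillPoly(im,[hull(np.r_[A,B])],float(gs)); cv2.fillPoly(im,[hull(np.r_[A,Ct])],float(gc*.8)); cv2.fillPoly(im,[hull(Ct)],float(gc))
    im=cv2.GaussianBlur(im,(0,0),bl*K); return cv2.resize(im,(12,8),interpolation=cv2.INTER_AREA)
M=np.zeros((8,12),bool); M[3:7,0:11]=1; M[6,7:]=0
obs=a[R0:R0+8,C0:C0+12]
from scipy.optimize import minimize
for L,W in((11,10),(10,11)):
  for y0 in(-1,1.5,4):
    r=minimize(lambda p:np.mean((render(p,L,W)-obs)[M]**2)+1e3*(max(0,p[7]-.6)+max(0,.25-p[7])+max(0,p[1]-11)+max(0,2-p[1])),[y0,6,.84,187,100,178,0,.4],method="Nelder-Mead",options=dict(maxiter=1500,initial_simplex=None,xatol=.01,fatol=.01))
    print(L,W,y0,r.fun**.5,np.round(r.x,2))
E
python3 rf.py
```

```text
Traceback (most recent call last):
  File "rf.py", line 18, in <module>
    r=minimize(lambda p:np.mean((render(p,L,W)-obs)[M]**2)+1e3*(max(0,p[7]-.6)+max(0,.25-p[7])+max(0,p[1]-11)+max(0,2-p[1])),[y0,6,.84,187,100,178,0,.4],method="Nelder-Mead",options=dict(maxiter=1500,initial_simplex=None,xatol=.01,fatol=.01))
  File "rf.py", line 18, in <lambda>
    r=minimize(lambda p:np.mean((render(p,L,W)-obs)[M]**2)+1e3*(max(0,p[7]-.6)+max(0,.25-p[7])+max(0,p[1]-11)+max(0,2-p[1])),[y0,6,.84,187,100,178,0,.4],method="Nelder-Mead",options=dict(maxiter=1500,initial_simplex=None,xatol=.01,fatol=.01))
                                 ~~~~~~^^^^^^^
  File "rf.py", line 9, in render
    A=outline(y,t,4,67,0,L,W,dx);B=outline(y,t,4,67,4*sh,L,W,dx);Ct=outline(y,t,4,71,0,L,W,dx)
  File "rf.py", line 5, in outline
    def outline(y,t,h,z,sh,L,W,dx): return px([(x+dx,y+b+sh,z) for x,b in((19,0),(19+t,-W/2),(19+L,-W/2),(19+L,W/2),(19+t,W/2))])
                                           ~~^^^^^^^^^^^^^^^^^^^^^^^^^^^^^^^^^^^^^^^^^^^^^^^^^^^^^^^^^^^^^^^^^^^^^^^^^^^^^^^^^^^^
  File "rf.py", line 4, in px
    def px(pts): return np.array([(proj("top",[X[0]+c*l[0]-s*l[1],X[1]+s*l[0]+c*l[1],l[2]])-[C0-.5,R0-.5])*K for l in pts])
                                   ~~~~^^^^^^^^^^^^^^^^^^^^^^^^^^^^^^^^^^^^^^^^^^^^^^^^^^^^
  File "h.py", line 12, in proj
    c,T=cal(n); q=T[:3,:3].T@(np.array(P,float)-T[:3,3]); return np.array([c["cx"]+c["fx"]*q[0]/-q[2],c["cy"]+c["fy"]*q[1]/q[2]])
        ~~~^^^
  File "h.py", line 5, in cal
    c=manip.get_calibration(n); return c,np.array(c["world_from_camera"])
ValueError: time passes only in moves, steps and waits
```

```bash
sed -i 's/^def cal(n):/import functools\n@functools.cache\ndef cal(n):/' h.py; sed -i 's/range(2)/range(1)/' rf.py; time timeout 200 python3 rf.py; python3 -c "
from h import *;print(manip.state()['t'])"
```

```text
11 10 -1 8.793517567089369 [ -0.67   3.67   1.49 185.76  85.01 186.97  -0.     0.6 ]
11 10 1.5 9.563012179470727 [  1.7    3.35   0.9  185.56  81.31 166.13   0.     0.52]
11 10 4 11.905333126633392 [  3.36   7.07   0.84 184.    94.49 154.19   0.     0.44]
10 11 -1 7.243184136896907 [ -0.89   2.43   1.41 185.12  98.6  181.27   0.     0.44]
10 11 1.5 11.1797972666093 [  1.56   6.26   0.9  183.6   76.64 172.37   0.     0.43]
10 11 4 9.901612782803012 [  1.7    8.22   0.97 183.74  63.81 180.68  -0.     0.6 ]
6.75
real	0m2.022s
user	0m2.185s
sys	0m0.076s
```

```bash
python3 - <<'E'
src=open('rf.py').read().split("from scipy.optimize import minimize")[0]
exec(src)
np.set_printoptions(suppress=True,precision=2)
print(a[181,382:396].round(),a[186,382:396].round())
from scipy.optimize import differential_evolution as DE
for L,W in((11,10),(10,11)):
    r=DE(lambda p:np.mean((render(p,L,W)-obs)[M]**2),[(-4,6),(2,10),(.7,1.3),(182,190),(50,120),(150,195),(-3,3),(.3,.55)],seed=1,maxiter=60,popsize=8,tol=1e-4)
    print(L,W,r.fun**.5,r.x)
    for y in(-1,0,1,2,3):
        q=DE(lambda p:np.mean((render(np.r_[y,p],L,W)-obs)[M]**2),[(2,10),(.7,1.3),(182,190),(50,120),(150,195),(-3,3),(.3,.55)],seed=1,maxiter=25,popsize=6,polish=False);print(y,q.fun**.5,q.x)
E
```

```text
[185. 185. 185. 189. 187. 181. 150. 121. 118. 121. 120.  93.  34.  20.] [ 94. 103. 110. 115. 128. 133. 119. 101. 106. 118. 117. 116.  92.  44.]
11 10 3.9595253046126473 [ -0.4    3.18   1.29 187.69  98.9  178.2   -1.82   0.47]
-1 5.3621341867795875 [  2.6    1.28 186.72  93.33 182.2   -1.77   0.55]
0 4.0990613215030365 [  3.4    1.16 187.34  91.34 176.75  -1.72   0.51]
1 4.921883408473683 [  4.     0.82 187.38  61.63 171.85  -2.03   0.54]
2 6.971980931386663 [  5.16   0.7  187.77  60.71 165.76  -1.82   0.52]
3 8.42426712133601 [  9.84   0.71 185.41  63.98 162.86  -1.71   0.55]
10 11 3.845408245997324 [ -0.69   3.05   1.27 187.48  93.33 178.5   -1.54   0.47]
-1 4.047305529069459 [  2.93   1.3  187.38  94.92 179.61  -1.53   0.47]
0 4.270407714687135 [  3.3    0.95 187.29  65.04 176.26  -1.53   0.55]
1 5.671075738493198 [  3.84   0.74 187.27  50.12 172.11  -1.48   0.54]
2 7.762640761997408 [  9.91   0.96 186.74  81.68 169.34  -1.74   0.55]
3 8.393634528177762 [  9.91   0.7  186.26  64.98 157.98  -1.66   0.55]
```

Relative to the clip the slider is about 2 mm too far towards +y, so I'll regrip it and nudge it back.

>>> servo_tool(
  steps=[
    {"slide": [0, -60, 0], "roll": 0},
    {"slide": [0, -60, 0], "roll": 0},
    {"slide": [0, -60, 0], "roll": 0},
    {"slide": [0, -52, 40], "roll": 0},
    {"slide": [0, 0, 50], "roll": 0},
    {"slide": [0, 0, 28], "roll": 0},
    {"slide": [0, 0, 0], "roll": 0},
  ],
)

```text
t: 7.68
eef_pos: [582.0, -235.9, 78.7]
orientation: [-0.001, -0.052, 0.999, 0.0]
ft_force: [0.0, -0.5, 0.3]
grip_width: 30.2
gripper_force: 0.0
```

>>> servo_tool(
  steps=[
    {"slide": [0, 0, 0], "roll": 0},
    {"slide": [0, 0, 0], "roll": 0},
    {"slide": [0, 0, 0], "roll": 0},
    {"slide": [0, 0, 0], "roll": 0},
  ],
  jaw=8,
)

```text
t: 8.18
eef_pos: [583.5, -235.8, 81.5]
orientation: [0.001, -0.052, 0.999, -0.001]
ft_force: [-2.8, -0.4, 8.4]
grip_width: 13.1
gripper_force: 23.5
```

>>> servo_tool(
  steps=[
    {"slide": [0, 0, 0], "roll": 0},
    {"slide": [0, 0, 0], "roll": 0},
    {"slide": [0, 0, -50], "roll": 0},
    {"slide": [0, 0, -60], "roll": 0},
    {"slide": [3, 50, 0], "roll": 0},
    {"slide": [3, 58, 0], "roll": 0},
    {"slide": [3, 58, 0], "roll": 0},
    {"slide": [0, 58, 0], "roll": 0},
  ],
  jaw=30,
)

```text
t: 9.18
eef_pos: [550.2, -11.7, 190.5]
orientation: [0.0, -0.052, 0.999, -0.0]
ft_force: [0.8, -0.1, 0.1]
grip_width: 30.0
gripper_force: 0.0
```

```bash
python3 - <<'E'
from h import *
np.set_printoptions(linewidth=200)
a=manip.camera("top");b=manip.camera("side")
g=a.astype(int).sum(2)//3
for r in range(175,188): print(r,g[r,389:404])
c=np.vstack([cv2.resize(a[185:235,195:275],None,fx=7.5,fy=7.5,interpolation=cv2.INTER_CUBIC)]); cv2.imwrite("pics/c5.png",c)
q=cv2.resize(b[245:310,280:350],None,fx=8,fy=8,interpolation=cv2.INTER_CUBIC);cv2.imwrite("pics/c6.png",q)
E
```

```text
175 [188 193 191 162 114 136 173 183 186 186 187 186 184 183 187]
176 [188 191 190 154 105 131 171 173 174 184 183 182 183 183 182]
177 [182 185 184 163 130 125 139 165 180 185 184 184 183 182 184]
178 [182 184 186 186 186 163 140 157 177 176 174 182 188 185 185]
179 [184 187 188 190 192 182 149 112 129 131 121 164 187 186 187]
180 [173 174 174 175 179 144  74  39  93  92  76 151 192 190 186]
181 [118 118 120 121 121  90  21  24  95  93  54 131 171 171 154]
182 [108 104 104 106 104  77  13  28 101  97  34  37  49  48  39]
183 [ 61  49  40  33  31  20   0  31 101 104  42  21  32  46  58]
184 [ 16  15  14  15  23  21  10  27  93 111  69  60 101 127 135]
185 [ 63  55  63  70  72  59  29  12  55  96  91 124 174 190 189]
186 [134 110 115 117 117 101  65  46  63  96 121 158 185 188 186]
187 [164 138 138 137 138 139 132 126 140 171 185 186 185 183 183]
```

View pics/c5.png

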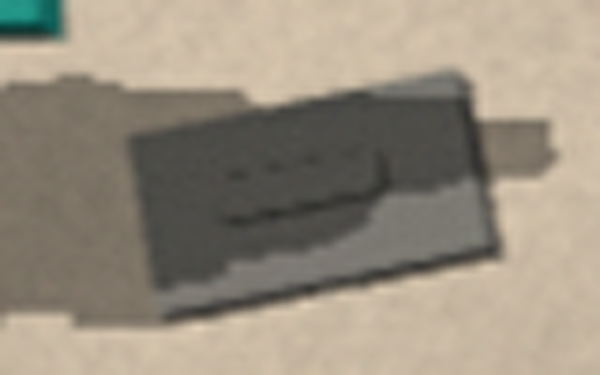

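View pics/c6.png

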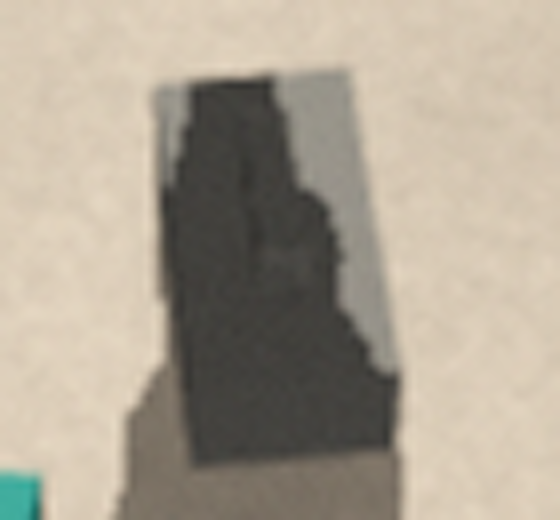

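The slider moved about 2.3 mm and its stripe is now at column 397.5, level with the clip. The top crop of the cover shows roof corners at (130,137), (463,71), (498,254) and (163,319), with the rib at about (305,185). The side crop is mostly in the arm's shadow.

```bash
python3 - <<'E'
from h import *
np.set_printoptions(precision=2,suppress=True)
T=lambda c:((c[0]+.5)/7.5-.5+195,(c[1]+.5)/7.5-.5+185)
S=lambda c:((c[0]+.5)/8-.5+280,(c[1]+.5)/8-.5+245)
sg=[(1,1),(1,-1),(-1,-1),(-1,1)]
o=[("top",T(c),(36*a,66*b,47)) for c,(a,b) in zip([(130,137),(463,71),(498,254),(163,319)],sg)]
x,f=fit(o,[517,231,.2]);print(x,f)
o2=[("side",S((153,85)),(36,-66,47)),("side",S((350,68)),(-36,-66,47)),("side",S((192,465)),(36,66,0)),("side",S((392,447)),(-36,66,0))]
print(fit(o2,[517,231,.2])); 
print("rib",[at("top",T(p),71) for p in((383,150),(387,188),(228,220))])
P=[x[0],x[1]+1,140]
print(plan(P,x[2]))
E
```

```text
[515.34 231.15   0.18] [ 0.28  0.16 -0.01  0.21 -0.27 -0.27 -0.01 -0.09]
(array([515.37, 234.28,   0.18]), array([ 0.05, -0.38, -0.09, -0.32, -0.43,  0.4 ,  0.47,  0.17]))
rib [array([529.71, 200.45,  71.  ]), array([514.97, 198.87,  71.  ]), array([503.68, 260.03,  71.  ])]
('t 9.28 slide [  7.7 241.2  51.5] roll 1.504 q7 1.40', np.float64(1.684), array([-0.99, -0.11, -0.  ]))
```

>>> servo_tool(
  steps=[
    {"slide": [2, 48, 0], "roll": 0},
    {"slide": [2, 48, 0], "roll": 0},
    {"slide": [2, 48, 0], "roll": 0},
    {"slide": [2, 48, 0], "roll": 0},
    {"slide": [0, 49, 0], "roll": 0},
    {"slide": [0, 0, 20], "roll": 0.18},
    {"slide": [0, 0, 20], "roll": 0.18},
    {"slide": [0, 0, 10], "roll": 0.18},
  ],
)

```text
t: 10.28
eef_pos: [517.3, 225.2, 139.4]
orientation: [-0.0, 0.218, 0.976, -0.0]
ft_force: [-0.7, -0.0, -0.2]
grip_width: 30.1
gripper_force: 0.0
```

>>> servo_tool(
  steps=[
    {"slide": [0, 0, 0], "roll": 0.18},
    {"slide": [0, 0, 0], "roll": 0.18},
    {"slide": [0, 0, 0], "roll": 0.18},
    {"slide": [0, 0, 0], "roll": 0.18},
    {"slide": [0, 0, 0], "roll": 0.18},
    {"slide": [0, 0, 0], "roll": 0.06},
    {"slide": [0, 0, 0], "roll": 0},
  ],
  jaw=40,
)

```text
t: 11.15
eef_pos: [517.4, 225.5, 140.2]
orientation: [0.0, 0.642, 0.767, -0.0]
ft_force: [-0.1, -0.4, 0.4]
grip_width: 39.9
gripper_force: 0.0
```

```bash
python3 - <<'E'
from h import *
print(plan([515.3,232,54],.18), manip.state()["eef_pos"])
a=manip.camera("top");p=proj("top",manip.state()["eef_pos"]);print(p)
cv2.imwrite("pics/c7.png",cv2.resize(a[180:240,195:275],None,fx=8,fy=8,interpolation=cv2.INTER_CUBIC))
E
```

```text
('t 11.15 slide [ 6.8 -0.9 86.2] roll -0.003 q7 -0.07', np.float64(0.177), array([-0.176,  0.984, -0.   ])) [517.40942299 225.45390044 140.23387022]
[232.83375778 206.27227401]
```

>>> servo_tool(
  steps=[
    {"slide": [7, -1, 30], "roll": 0},
    {"slide": [0, 0, 30], "roll": 0},
    {"slide": [0, 0, 18], "roll": 0},
    {"slide": [0, 0, 8], "roll": 0},
    {"slide": [0, 0, 0], "roll": 0},
  ],
)

```text
t: 11.82
eef_pos: [515.2, 232.0, 54.3]
orientation: [-0.0, 0.642, 0.767, -0.0]
ft_force: [1.0, -0.1, 0.0]
grip_width: 39.9
gripper_force: 0.0
```

>>> servo_tool(
  steps=[
    {"slide": [0, 0, 0], "roll": 0},
    {"slide": [0, 0, 0], "roll": 0},
    {"slide": [0, 0, 0], "roll": 0},
    {"slide": [0, 0, 0], "roll": 0},
  ],
  jaw=8,
  grip_force=80,
)

```text
t: 12.32
eef_pos: [515.7, 232.3, 54.9]
orientation: [0.0, 0.642, 0.767, 0.001]
ft_force: [1.2, 0.6, 6.7]
grip_width: 14.2
gripper_force: 79.7
```

>>> servo_tool(
  steps=[
    {"slide": [0, 0, -30], "roll": 0},
    {"slide": [0, 0, -50], "roll": 0},
    {"slide": [0, 0, -55], "roll": 0},
    {"slide": [-30, -1, -10], "roll": 0},
    {"slide": [-40, -2, 0], "roll": 0},
    {"slide": [-50, -2, 0], "roll": 0},
    {"slide": [-50, -2, 0], "roll": 0},
    {"slide": [-50, -2, 0], "roll": 0},
  ],
)

```text
t: 13.32
eef_pos: [544.8, 12.4, 199.5]
orientation: [0.0, 0.642, 0.767, -0.0]
ft_force: [0.8, 0.2, -0.4]
grip_width: 13.8
gripper_force: 78.6
```

>>> servo_tool(
  steps=[
    {"slide": [-50, -2, 0], "roll": 0},
    {"slide": [-50, -2, 0], "roll": 0},
    {"slide": [-50, -2, 0], "roll": 0},
    {"slide": [-45, 0, 0], "roll": 0},
    {"slide": [-38, 0, 0], "roll": 0},
    {"slide": [-20, 0, 0], "roll": 0.08},
    {"slide": [0, 0, 0], "roll": 0},
  ],
)

```text
t: 14.2
eef_pos: [582.8, -237.5, 199.0]
orientation: [-0.0, 0.673, 0.739, -0.0]
ft_force: [-0.2, 0.3, -1.7]
grip_width: 14.1
gripper_force: 78.6
```

```bash
python3 - <<'E'
from h import *
s=manip.state();print(s["eef_pos"],s["ft_force"],s["grip_width"]);print(plan([584,-236.3,160],.10))
E
```

```text
[ 582.75343157 -237.49709867  199.02925327] [-0.22396744  0.29293112 -1.71921957] 14.059198145057218
('t 14.20 slide [ 1.1  1.4 39. ] roll -0.006 q7 0.55', np.float64(0.094), array([-0.094,  0.996, -0.001]))
```

>>> servo_tool(
  steps=[
    {"slide": [1, 1, 20], "roll": -0.006},
    {"slide": [0, 0, 20], "roll": 0},
    {"slide": [0, 0, 7], "roll": 0},
    {"slide": [0, 0, 0], "roll": 0},
    {"slide": [0, 0, 0], "roll": 0},
  ],
)

```text
t: 14.82
eef_pos: [584.4, -235.1, 153.1]
orientation: [0.0, 0.67, 0.742, 0.0]
ft_force: [-0.4, 0.8, -1.3]
grip_width: 14.3
gripper_force: 78.6
```

```bash
python3 - <<'E'
from h import *
a=manip.camera("top");b=manip.camera("side");print(manip.state()["eef_pos"],manip.state()["ft_force"])
A=cv2.resize(a[150:215,350:440],None,fx=8,fy=8,interpolation=cv2.INTER_CUBIC)
cv2.imwrite("pics/c8.png",A)
B=cv2.resize(b[125:200,270:335],None,fx=8,fy=8,interpolation=cv2.INTER_CUBIC)
cv2.imwrite("pics/c9.png",B); cv2.imwrite("pics/side9.png",b);cv2.imwrite("pics/top9.png",a)
E
```

```text
[ 584.34086733 -235.14449693  152.92101552] [-0.79035951  0.44167651 -1.35710572]
```

View pics/c9.png

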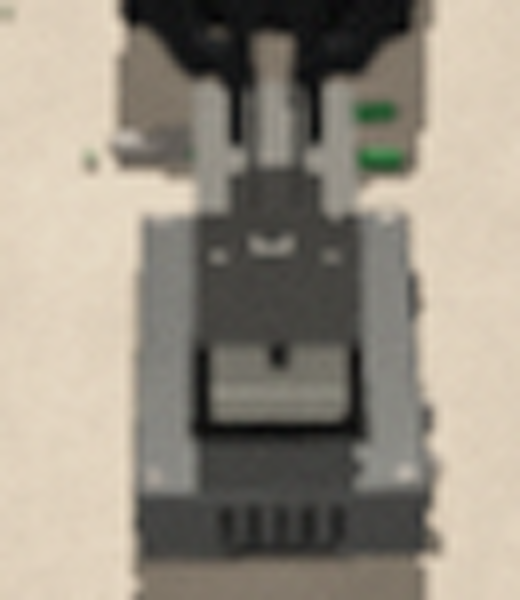

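The side crop shows the cover hovering over the unit: its near lower edge runs (195,346)–(359,344), the gasket's near edge (193,437)–(362,437), and the panel's near edge (210,425)–(350,422).

```bash
python3 - <<'E'
from h import *
np.set_printoptions(precision=1,suppress=True)
S=lambda c:((c[0]+.5)/8-.5+270,(c[1]+.5)/8-.5+125)
c,s=np.cos(.1),np.sin(.1)
def loc(P): return np.array([c*(P[0]-584)+s*(P[1]+236),-s*(P[0]-584)+c*(P[1]+236)])
for n,pts,z in(("cover",[(195,346),(359,344)],98),("gasket",[(193,437),(362,437)],47),("paneltop",[(210,390),(352,385)],65),("boxnear",[(137,494),(427,490)],45)):
    L=[loc(at("side",S(p),z)) for p in pts]; print(n,*L,"mid",(L[0]+L[1])/2)
# models projected
T=lambda l,o:[o[0]+c*l[0]-s*l[1],o[1]+s*l[0]+c*l[1],l[2]]
print("cover pred side",[(proj("side",T((x,66,98),(584.4,-235.1)))-[270,125]+.5)*8 for x in(36,-36)])
a=cv2.imread("pics/top9.png")
for d in manip.cut_out("top","cover"):
    if np.hypot(*(np.array(d["point"])-[396,183]))<25:
        m=d["pixels"].astype(np.uint8);k=max(cv2.findContours(m,0,2)[0],key=cv2.contourArea);print(d["confidence"],cv2.minAreaRect(k),cv2.boxPoints(cv2.minAreaRect(k)))
print("roof pred top",[proj("top",T((x,y,145),(584.4,-235.1))) for x,y in((36,66),(36,-66),(-36,-66),(-36,66))])
E
```

```text
cover [35.3 68.8] [-35.8  68.8] mid [-0.3 68.8]
gasket [37.5 69.3] [-37.5  70.8] mid [-0. 70.]
paneltop [29.6 58.6] [-33.4  56.3] mid [-1.9 57.4]
boxnear [ 61.6 105. ] [-64.9 104.9] mid [ -1.6 104.9]
cover pred side [array([192.7, 343.7]), array([358.7, 341.7])]
0.8 ((381.5, 182.0), (28.0, 15.0), 90.0) [[374. 168.]
 [389. 168.]
 [389. 196.]
 [374. 196.]]
roof pred top [array([374.4, 168.9]), array([421.9, 163.4]), array([425.7, 189. ]), array([377.9, 194.6])]
```

View pics/c8.png

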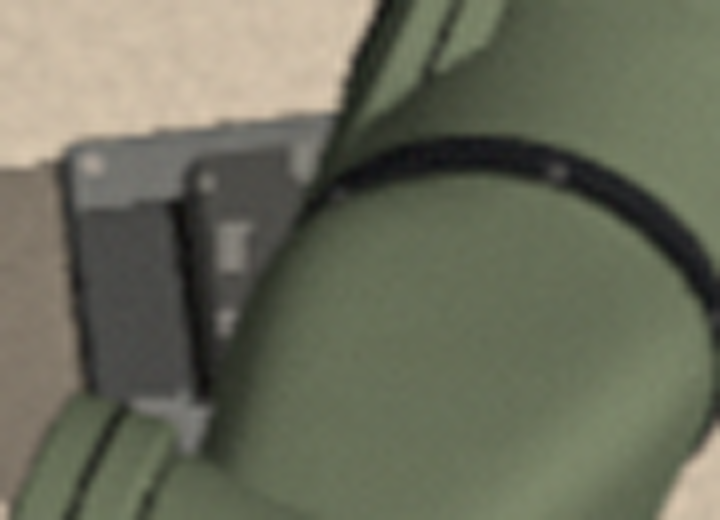

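The top crop is mostly blocked by the arm; the one visible roof corner, at (190,158), and the side view both put the cover about 2.5 mm too far along +y. I'll correct and descend.

>>> servo_tool(
  steps=[
    {"slide": [-2.5, -0.9, 0], "roll": 0},
    {"slide": [0, 0, 12], "roll": 0},
    {"slide": [0, 0, 12], "roll": 0},
    {"slide": [0, 0, 4], "roll": 0},
    {"slide": [0, 0, 4], "roll": 0},
    {"slide": [0, 0, 0], "roll": 0},
  ],
)

```text
t: 15.72
eef_pos: [583.5, -237.7, 120.1]
orientation: [-0.0, 0.67, 0.742, -0.0]
ft_force: [0.1, 0.0, -0.9]
grip_width: 13.9
gripper_force: 78.6
```

>>> servo_tool(
  steps=[
    {"slide": [0, 0, 1.5], "roll": 0},
    {"slide": [0, 0, 1.5], "roll": 0},
    {"slide": [0, 0, 1.5], "roll": 0},
    {"slide": [0, 0, 0], "roll": 0},
  ],
)

```text
t: 16.23
eef_pos: [583.4, -237.7, 115.7]
orientation: [-0.0, 0.67, 0.742, -0.0]
ft_force: [0.6, -0.5, -1.1]
grip_width: 14.1
gripper_force: 78.6
```

>>> servo_tool(
  steps=[
    {"slide": [0, 0, 1.5], "roll": 0},
    {"slide": [0, 0, 1.5], "roll": 0},
    {"slide": [0, 0, 1], "roll": 0},
    {"slide": [0, 0, 1], "roll": 0},
    {"slide": [0, 0, 0], "roll": 0},
  ],
)

```text
t: 16.85
eef_pos: [583.7, -237.9, 111.2]
orientation: [0.0, 0.67, 0.742, 0.0]
ft_force: [-0.6, 1.1, 5.1]
grip_width: 14.1
gripper_force: 79.7
```

>>> servo_tool(
  steps=[
    {"slide": [0, 0, 1], "roll": 0},
    {"slide": [0, 0, 1], "roll": 0},
    {"slide": [0, 0, 0], "roll": 0},
  ],
)

```text
t: 17.23
eef_pos: [583.9, -238.1, 109.5]
orientation: [0.001, 0.67, 0.742, 0.0]
ft_force: [-0.4, 0.7, 9.6]
grip_width: 14.2
gripper_force: 80.3
```

>>> servo_tool(
  steps=[
    {"slide": [0, 0, 1], "roll": 0},
    {"slide": [0, 0, 1], "roll": 0},
    {"slide": [0, 0, 1], "roll": 0},
    {"slide": [0, 0, 0], "roll": 0},
  ],
)

```text
t: 17.73
eef_pos: [583.3, -237.6, 105.3]
orientation: [-0.0, 0.67, 0.742, -0.0]
ft_force: [1.4, -1.3, -8.4]
grip_width: 13.9
gripper_force: 78.5
```

>>> servo_tool(
  steps=[
    {"slide": [0, 0, 1], "roll": 0},
    {"slide": [0, 0, 1], "roll": 0},
    {"slide": [0, 0, 0], "roll": 0},
  ],
)

```text
t: 18.1
eef_pos: [583.5, -237.5, 103.5]
orientation: [-0.0, 0.67, 0.742, 0.0]
ft_force: [2.8, 0.3, -8.9]
grip_width: 14.0
gripper_force: 79.5
```

Past the latches: the force reversed to -8.9 N. I'll press on to the gasket.

>>> servo_tool(
  steps=[
    {"slide": [0, 0, 1], "roll": 0},
    {"slide": [0, 0, 1], "roll": 0},
    {"slide": [0, 0, 0], "roll": 0},
  ],
)

```text
t: 18.48
eef_pos: [583.7, -237.8, 102.1]
orientation: [0.0, 0.67, 0.742, 0.0]
ft_force: [3.4, 0.6, 1.4]
grip_width: 13.9
gripper_force: 80.7
```

>>> servo_tool(
  steps=[
    {"slide": [0, 0, 1], "roll": 0},
    {"slide": [0, 0, 1], "roll": 0},
    {"slide": [0, 0, 0], "roll": 0},
  ],
)

```text
t: 18.85
eef_pos: [584.3, -237.7, 101.7]
orientation: [0.001, 0.67, 0.742, 0.001]
ft_force: [-0.8, 4.3, 26.1]
grip_width: 14.0
gripper_force: 84.1
```

>>> servo_tool(
  steps=[
    {"slide": [0, 0, 0], "roll": 0},
    {"slide": [0, 0, 0], "roll": 0},
    {"slide": [0, 0, 0], "roll": 0},
    {"slide": [0, 0, 0], "roll": 0},
  ],
)

```text
t: 19.35
eef_pos: [584.3, -237.7, 101.7]
orientation: [0.001, 0.67, 0.742, 0.001]
ft_force: [-0.3, 4.7, 25.5]
grip_width: 14.2
gripper_force: 84.1
```

Home at the expected height (TCP 101.7 mm, predicted 101.9), with a steady 25 N push. Handing in.

```bash
python3 -c "
from cell import manip
print(manip.finish_job())"
```

```text
the job is handed in; nothing more can be done
None
```

I handed the job in at about 19.4 s: the slider is level with the pointer clip to within about 1–2 mm by the camera, and the grey cover is snapped home on its gasket and still held under a steady push of about 25 N.

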